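# Wipe moulding offcuts off the trimming plate and park the scraper

### The arm

A 6-joint arm with a two-finger parallel gripper is mounted at the origin on the work surface. World frame = base frame: x ahead of the robot, y to its left, z up, the work surface at z = 0. Lengths are in m, angles in rad, forces in N, time in s.
With the tool pointing down it reaches from about 0.325 to 0.775 m from the base axis. Payload 5.5 kg.
Tool frame: the origin (TCP) lies midway between the tips of the shut fingers; the grasp point (between the pads) lies 19 mm behind it (bot.grip_point_offset is the distance from the TCP to the grasp point, in m); z points along the fingers, y is the line along which they close (so a half turn about z gives the same grasp; the last joint's range is limited). The gripper opens to 85 mm and grips with 20 to 120 N. Pads are 22 mm wide; open, the fingers measure 114 mm over their backs; the gripper's body (76 mm by 85 mm) begins 54 mm behind the grasp point. The pads swing forward as they close: fully open they stand 13 mm farther back than shut.
Start: joints at [-1.363, 0.091, 1.231, -0, 1.82, -0.057], TCP at [0.157, -0.579, 0.231] pointing down, gripper open.
Joint ranges: [-2.87, 2.87], [-0.86, 2.18], [0.17, 2.46], [-1.51, 4.65], [0.06, 2.69], [-2.65, 2.65]. Speed limits (rad/s): [2.57, 2.57, 3.01, 3.14, 3.14, 3.14].

### API

Orientations are given as a rotation vector (axis times angle).
In Python, from workcell import get_state, cams, bot, nets gives the robot as it stands.
- The arm moves only by the shell command python3 -m pendant 'ROWS'. ROWS is a JSON object of lists of equal length, an entry for each row: "twist": the turn, a rotation vector about the world's x, y, z in rad, a list of three; "slide": the shift along the world's x, y, z in cm, a list of three; "jaw": the opening, from 0 (shut) to 1 (fully open). A call has exactly 10 rows; each row shifts and turns the commanded pose from where the row before left it; what a row does not reach is not made up. A row lasts 1/8 s, in which the tool goes at most 62.5 mm and 10.7 degrees, less where a joint would pass 70% of its speed; a pose out of reach is approached as far as the arm can. A call with a gripper value outside its range is refused whole. The fingers move at their own pace and stop on an object; the grip force is fixed at half the most. Time passes only in rows, so rows that do not move let the fingers close, or fill a call up. It gives the time, the measured TCP pose, the force, the opening and the grip force at its end, in the units of the state.
- get_state(): the state, without advancing time (a new reading comes with each control period).
- cams.read_camera(name): name is "scene" or "top" or "wrist"; returns (picture, depth): 384x512x3 uint8, red, green, blue; 384x512 float32, m along the optical axis (not along the pixel's ray), 0 where there is no reading.
- cams.get_calibration(name): a dict with "fx", "fy", "cx", "cy" (pixels), "R" (3x3) and "t" (3): a world point X has camera coordinates R X + t. Camera axes: x right, y down, z forward; pixel columns grow to the right and rows downward; lengths in m; the calibration is good to about 2 mm. A picture is of the moment at which its call begins: read the wrist's pose just before it. get_calibration takes no time and is no camera call; for the wrist camera it gives the pose at the moment of the call.
- bot.job_done(): hands the job in; it is judged then, once.
Trained networks look in the newest picture that a camera, given by its name, has taken for a name from the list of things; names that differ only in an ending like _2 or _b are one class to them, and where a whole thing is asked for, a point or a joint stands for the part that bears it (a point fixed in the world has none). Each returns a list of dicts, best first, with "p" (0 to 1); they miss things now and then, are a little off and sometimes report something else, mostly with a low value. They report only what shows in the picture. A call takes as long as a camera call. They do not tell look-alikes from the thing itself.
- nets.find_in(camera, label): "extent" ([left, top, right, bottom] in pixels, round what is visible of it).
The state is a dict: "clock": time; "q": joint angles; "joint_velocities": joint speeds; "joint_torque": joint torques, N m; "tcp_pos": TCP position; "eef_rot": TCP orientation; "contact_force": force on the tool from outside, world axes, zero at the start; "moment": the same for the moment, N m; "opening": opening from 0.0 (shut) to 1.0 (fully open); "gripper_force": force on a finger pad.
Only numpy, scipy, OpenCV 4.12 (cv2) and the standard library are available. Lean on these libraries where they do the work, as an engineer would, in place of code of your own. Each camera call takes 0.05 s, during which the arm holds its last target. There are 200 camera calls.

### The job

Take the scraper block by its handle and wipe all four loose plastic offcuts off the raised trimming plate, over its open edge into the catch tray; use the scraper and do not touch the offcuts with the gripper. Then set the scraper down (do not drop it) standing upright on the green bench, about midway between the device housing and the screw tray and in line with their middles. Leave the other things where they are.

Things in the scene. Friction and masses are not known exactly. Their poses are not given: they have to be found in the camera images.
- plate: Fixed aluminium trimming plate joined to a catch tray. Origin on the bench under the plate centre. Plate surface 60 mm up, x -90 to +90 mm, y -68 to +68 mm. Steel fences 8 mm thick, 15 mm above the surface, close both sides (y) and the back (+x). The -x edge is open: wipe towards -x. Yaw varies.
- plate_top (a point): Centre of the plate surface, 60 mm above the bench, axes as the plate.
- tray_floor (a point): Centre of the floor of the grey open catch tray beyond the open edge of the plate, 145 mm from the plate centre towards -x, 5 mm above the bench. Inside, the tray reaches from plate x -195 to -65 mm (25 mm of it under the plate edge) and y -68 to +68 mm; its walls are 50 mm high.
- scraper: White plastic scraper block with a thin dark rubber sole, standing on the bench, 220 g. Head 36 mm (x) by 116 mm (y, the wiping edge) by 30 mm high; on it a handle 22 mm (x) by 64 mm (y) rising from 30 to 86 mm. Origin at the middle of the sole, z up. Same on both faces: either long face may push.
- chip1: Dark plastic offcut, bar 34 x 14 x 12 mm high, origin at the middle of its underside; starts on the plate. No part of any offcut starts less than 45 mm from the back fence.
- chip2: Dark plastic offcut, L shape 30 x 28 x 12 mm high, origin near the middle of its underside; starts on the plate.
- chip3: Dark plastic offcut, disc 26 mm across, 12 mm high, origin at the middle of its underside; starts on the plate.
- chip4: Dark plastic offcut, T shape 32 x 27 x 12 mm high, origin near the middle of its underside; starts on the plate.
- housing: Dark device housing with round ends, 150 mm (x) by 44 mm (y) by 26 mm high, lying on the bench; origin at the middle of its underside. The screw tray lies beside it on its -y side.
- screw_tray: Black open screw tray, 130 mm (x) by 86 mm (y) by 26 mm high; origin at the middle of its underside. Parallel to the housing, centres 250 to 290 mm apart along y.
- jar: Small round jar with a white cap, 60 mm across, 70 mm high, beyond the work; to be left alone. Origin at the middle of its base.
- screwdriver: Grey electric screwdriver lying on two rubber pads, about 250 mm along its x, 40 mm high, at the right; to be left alone. Origin on the bench under its body.
Things that resemble listed ones, but are neither listed nor needed, are in the scene too. There is more than one size of the housing; the one meant has the size given above. What is shaped like the chip1 but purple is not meant.

How it is judged:
On the way:
1. all four offcuts are in the catch tray while the gripper still holds the scraper (x of chip1 in the frame of plate between -0.2 and -0.065 m and y of chip1 in the frame of plate between -0.07 and 0.07 m and z of each of chip1, chip2, chip3, chip4 in the frame of plate below 0.05 m and x of chip2 in the frame of plate between -0.2 and -0.065 m and y of chip2 in the frame of plate between -0.07 and 0.07 m and x of chip3 in the frame of plate between -0.2 and -0.065 m and y of chip3 in the frame of plate between -0.07 and 0.07 m and x of chip4 in the frame of plate between -0.2 and -0.065 m and y of chip4 in the frame of plate between -0.07 and 0.07 m and contact force between the fingers and scraper above 1 N), for 0.2 s.
At the end, for the whole second after the job is handed in: All four offcuts lie inside the catch tray, below the plate surface. The scraper stands upright (6 degrees) at rest on the bench, within 40 mm of the middles of housing and screw tray measured along their lengths, and 100 mm or more across from the centre line of each (x of chip1 in the frame of plate between -0.2 and -0.065 m and y of chip1 in the frame of plate between -0.07 and 0.07 m and z of each of chip1, chip2, chip3, chip4 in the frame of plate below 0.05 m and x of chip2 in the frame of plate between -0.2 and -0.065 m and y of chip2 in the frame of plate between -0.07 and 0.07 m and x of chip3 in the frame of plate between -0.2 and -0.065 m and y of chip3 in the frame of plate between -0.07 and 0.07 m and x of chip4 in the frame of plate between -0.2 and -0.065 m and y of chip4 in the frame of plate between -0.07 and 0.07 m and x of scraper in the frame of housing between -0.04 and 0.04 m and x of scraper in the frame of screw_tray between -0.04 and 0.04 m and y of scraper in the frame of housing below -0.1 m and y of scraper in the frame of screw_tray above 0.1 m and angle between scraper's own z axis and vertical below 0.1 rad and height (world z) of scraper between -0.004 and 0.006 m and linear speed of scraper below 0.02 m/s); the robot touches nothing.
It fails at once if the gripper or arm touches an offcut (contact force between any of the fingers, the arm and chip1 above 0.3 N or contact force between any of the fingers, the arm and chip2 above 0.3 N or contact force between any of the fingers, the arm and chip3 above 0.3 N or contact force between any of the fingers, the arm and chip4 above 0.3 N).
It fails at once if the scraper is dropped (falls free by more than about 12 mm) (contact force between the fingers and scraper below 0.1 N and linear speed of scraper above 0.5 m/s).
It fails at once if the housing, screw tray, jar or screwdriver is moved more than 20 mm (distance of any of housing, screw_tray, jar, screwdriver from where it was at the start of the episode above 0.02 m).
It also fails if it takes over 51 s, if anything falls off the work surface, if the arm or the gripper's body presses on something with over 40 N, if the wrist force passes 120 N, or if a joint passes its speed limit or range.

## Working session

There is one attempt and no reset: what is moved stays moved. The work goes in short steps, Python scripts to look and compute and a shell command to move; the robot and the scene stay as the last step left them, time stands still between calls to the robot, and variables do not carry over. Pictures are saved under pics/ and viewed, at most 10 in all, crops included, and the job is handed in when it is done.

```bash
ls; mkdir -p pics; cat > h.py <<'E'
import numpy as np, cv2
from workcell import get_state, cams, bot, nets
def shot(c):
    k=cams.get_calibration(c); im,d=cams.read_camera(c); return im,d,k
def cloud(d,k):
    v,u=np.mgrid[:d.shape[0],:d.shape[1]]
    P=np.stack([(u-k['cx'])/k['fx']*d,(v-k['cy'])/k['fy']*d,d],-1)
    W=(P-np.array(k['t']))@np.array(k['R']); W[d<=0]=np.nan; return W
E
python3 - <<'E'
from h import *
for c in('top','scene'):
    im,d,k=shot(c); np.savez(f'{c}.npz',im=im,W=cloud(d,k))
    cv2.imwrite(f'pics/{c}.png',cv2.resize(im[...,::-1],(800,600)))
    for l in('plate','scraper','chip1','chip2','chip3','chip4','housing','screw_tray','jar','screwdriver'):
        print(c,l,[(np.round(x['extent']).tolist(),round(x['p'],2)) for x in nets.find_in(c,l)[:3]])
print(get_state()['clock'],get_state()['eef_rot'])
E
```

```text
pics
top plate [([115.0, 89.0, 202.0, 225.0], 0.68)]
top scraper [([292.0, 143.0, 339.0, 178.0], 0.92)]
top chip1 [([131.0, 144.0, 143.0, 154.0], 0.69), ([164.0, 181.0, 170.0, 192.0], 0.62), ([207.0, 181.0, 222.0, 189.0], 0.61)]
top chip2 [([131.0, 144.0, 143.0, 154.0], 0.69), ([164.0, 181.0, 170.0, 192.0], 0.62), ([207.0, 181.0, 222.0, 189.0], 0.61)]
top chip3 [([131.0, 144.0, 143.0, 154.0], 0.69), ([164.0, 181.0, 170.0, 192.0], 0.62), ([207.0, 181.0, 222.0, 189.0], 0.61)]
top chip4 [([131.0, 144.0, 143.0, 154.0], 0.69), ([164.0, 181.0, 170.0, 192.0], 0.62), ([207.0, 181.0, 222.0, 189.0], 0.61)]
top housing [([244.0, 215.0, 262.0, 276.0], 0.92), ([91.0, 270.0, 174.0, 314.0], 0.66)]
top screw_tray [([351.0, 217.0, 390.0, 276.0], 0.7)]
top jar [([203.0, 80.0, 229.0, 111.0], 0.85)]
top screwdriver [([385.0, 93.0, 424.0, 193.0], 0.97)]
scene plate [([233.0, 209.0, 402.0, 371.0], 0.96)]
scene scraper [([174.0, 165.0, 196.0, 216.0], 0.56)]
scene chip1 [([298.0, 257.0, 311.0, 272.0], 0.6), ([323.0, 237.0, 340.0, 254.0], 0.58), ([350.0, 262.0, 368.0, 284.0], 0.44)]
scene chip2 [([298.0, 257.0, 311.0, 272.0], 0.6), ([323.0, 237.0, 340.0, 254.0], 0.58), ([350.0, 262.0, 368.0, 284.0], 0.44)]
scene chip3 [([298.0, 257.0, 311.0, 272.0], 0.6), ([323.0, 237.0, 340.0, 254.0], 0.58), ([350.0, 262.0, 368.0, 284.0], 0.44)]
scene chip4 [([298.0, 257.0, 311.0, 272.0], 0.6), ([323.0, 237.0, 340.0, 254.0], 0.58), ([350.0, 262.0, 368.0, 284.0], 0.44)]
scene housing [([374.0, 182.0, 466.0, 234.0], 0.92), ([268.0, 155.0, 309.0, 199.0], 0.57), ([230.0, 211.0, 400.0, 374.0], 0.54)]
scene screw_tray [([199.0, 279.0, 230.0, 319.0], 0.74), ([181.0, 105.0, 237.0, 151.0], 0.66)]
scene jar [([199.0, 279.0, 229.0, 320.0], 0.77)]
scene screwdriver [([92.0, 129.0, 147.0, 186.0], 0.76)]
1.1 [-3.11408353e+00 -4.14725456e-01  1.07011863e-05]
```

View pics/top.png

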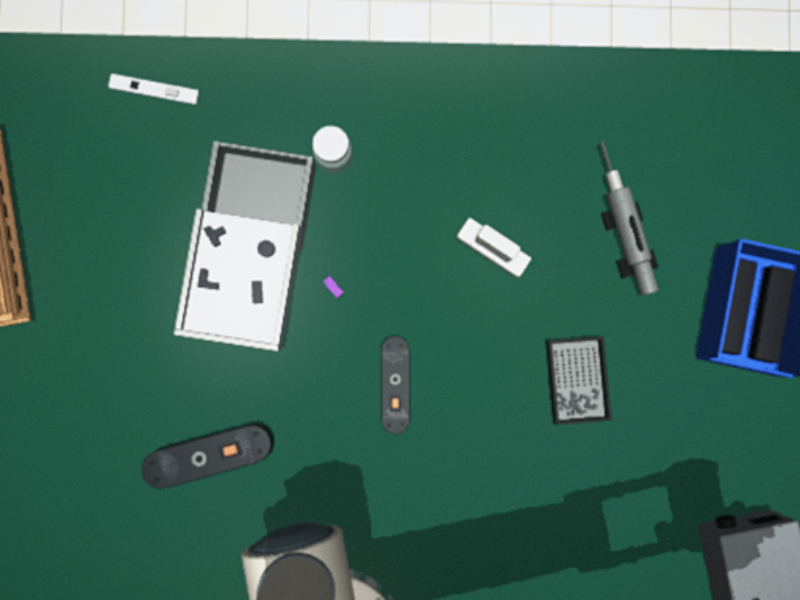

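```bash
cat > m.py <<'E'
import numpy as np,cv2
z=np.load('top.npz');W=z['W'];im=z['im']
def rect(name,box,lo,hi):
    l,t,r,b=box; P=W[t:b,l:r].reshape(-1,3); P=P[(P[:,2]>lo)&(P[:,2]<hi)]
    c,s,a=cv2.minAreaRect((P[:,:2]*1000).astype(np.float32)); print(name,len(P),np.round(c),np.round(s),round(a,1),'z',np.round(np.percentile(P[:,2],[5,50,95]),3))
rect('scraperhead',(280,130,350,190),.015,.04)
rect('handle',(280,130,350,190),.07,.1)
rect('housing',(235,205,272,286),.012,.04)
rect('tray',(340,207,400,286),.012,.04)
rect('housing2',(80,260,184,324),.012,.04)
rect('plate surf',(105,80,215,235),.052,.067)
rect('plate fences',(105,80,215,235),.0705,.085)
rect('traywalls',(105,80,215,235),.04,.054)
for b in((125,138,149,160),(158,175,176,198)): rect('chip',b,.066,.08)
E
python3 m.py
```

```text
scraperhead 449 [ 612. -243.] [116.  37.] 57.5 z [0.023 0.029 0.033]
handle 284 [ 613. -243.] [64. 23.] 57.4 z [0.077 0.085 0.088]
housing 1088 [400. -93.] [148.  43.] 0.9 z [0.022 0.026 0.029]
tray 863 [ 409. -378.] [130.  88.] 5.1 z [0.012 0.02  0.028]
housing2 2034 [288. 188.] [ 58. 197.] 16.0 z [0.03  0.034 0.037]
plate surf 4277 [632. 118.] [185. 342.] 78.9 z [0.056 0.06  0.064]
plate fences 1232 [626. 121.] [172. 356.] 75.3 z [0.071 0.074 0.078]
traywalls 631 [615. 122.] [186. 307.] 78.9 z [0.042 0.049 0.053]
chip 173 [620. 183.] [48. 43.] 1.3 z [0.068 0.072 0.076]
chip 99 [534. 107.] [27. 33.] 88.7 z [0.068 0.072 0.075]
```

The top view shows:
- **Scraper:** white with a handle, at about (493,247). The thin white bar at (153,88) is a look-alike.
- **Housing:** (395,385), measuring 148x43 mm. The one at (207,455) is the larger decoy, 197 mm.
- **Screw tray:** (577,380).
- **Plate:** (240,280), with the catch tray above it, so the wipe goes roughly towards world +x.
- **Chips:** at (215,235), (266,248), (208,280) and (257,292). The purple bar at (333,287) is not meant.

Next I'll fit the poses and check the choice in a crop.

```bash
cat > m2.py <<'E'
import numpy as np,cv2
from scipy.spatial.transform import Rotation as R
from h import *
z=np.load('top.npz');W=z['W'];im=z['im']
def pts(box,lo,hi):
    l,t,r,b=box; P=W[t:b,l:r].reshape(-1,3); return P[(P[:,2]>lo)&(P[:,2]<hi)]
def rect(n,P):
    c,s,a=cv2.minAreaRect((P[:,:2]*1000).astype(np.float32)); B=cv2.boxPoints((c,s,a))
    e=[B[1]-B[0],B[2]-B[1]]; e=max(e,key=np.linalg.norm); print(n,np.round(c,1),np.round(s,1),'long dir deg',round(np.degrees(np.arctan2(e[1],e[0])),1))
rect('scr',pts((285,135,345,185),.02,.1))
rect('hou',pts((235,205,272,286),.012,.04)); rect('tray',pts((340,207,400,286),.012,.04))
# plate: saturated-white surface, one component
sub=np.zeros(W.shape[:2],bool); sub[125:232,105:200]=1
m=sub&(W[...,2]>.054)&(W[...,2]<.080)
n,l,st,_=cv2.connectedComponentsWithStats(m.astype(np.uint8)); m=l==1+np.argmax(st[1:,4])
P=W[m]; rect('plate upper',P)
c0,s0,a0=cv2.minAreaRect((P[:,:2]*1000).astype(np.float32))
rect('whole',pts((105,80,215,235),.042,.080)[::1])
ch=m&(im.max(-1)<110)
n,l,st,ce=cv2.connectedComponentsWithStats(ch.astype(np.uint8))
for i in range(1,n):
    if st[i,4]>25: q=W[l==i]; print('chip',st[i,4],np.round(q[:,:2].min(0)*1000),np.round(q[:,:2].max(0)*1000),'med z',np.round(np.median(q[:,2]),3),np.round(ce[i]))
s=get_state(); print(R.from_rotvec(s['eef_rot']).as_matrix().round(3),s['tcp_pos'])
cv2.imwrite('pics/crop.png',np.hstack([cv2.resize(im[80:235,100:230,::-1],(520,600),interpolation=2)]))
E
python3 m2.py
```

```text
scr [ 612.4 -242.9] [115.9  37.2] long dir deg 57.5
hou [399.8 -93.3] [147.7  43.2] long dir deg 0.9
tray [ 408.7 -377.6] [130.1  88. ] long dir deg 5.1
plate upper [552.3 141.4] [153.2 188.4] long dir deg -8.0
whole [627.2 113.2] [188.2 344.6] long dir deg -8.3
chip 88 [600. 163.] [628. 191.] med z 0.072 [137. 150.]
chip 34 [575.  54.] [631.  62.] med z 0.065 [189. 158.]
chip 82 [587.  89.] [609. 112.] med z 0.071 [170. 159.]
chip 78 [450.  63.] [571.  79.] med z 0.062 [183. 197.]
chip 86 [538. 170.] [565. 199.] med z 0.072 [132. 179.]
chip 39 [478. 209.] [560. 222.] med z 0.069 [119. 192.]
chip 76 [518. 105.] [548. 118.] med z 0.072 [164. 187.]
[[ 0.965  0.262 -0.   ]
 [ 0.262 -0.965  0.   ]
 [-0.    -0.    -1.   ]] [ 0.15703263 -0.57908868  0.23127212]
```

View pics/crop.png

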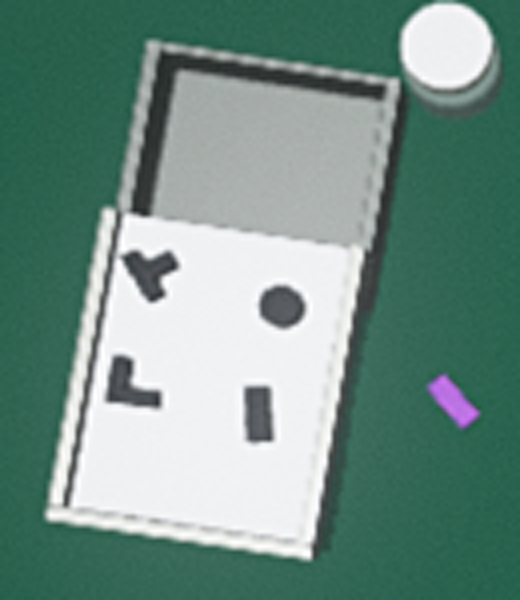

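The crop confirms the chips (T, disc, L, bar) on the white plate, with the open edge at the top and the tray beyond it. The fit gives an upper plate of 153x188 mm (expected 152x188) and a wipe direction of -8.2°. Now I'll move over the scraper.

```bash
python3 -m pendant '{"twist":[[0,0,0.074],[0,0,0.074],[0,0,0.074],[0,0,0.074],[0,0,0.074],[0,0,0.074],[0,0,0.074],[0,0,0.074],[0,0,0.074],[0,0,0.072]],"slide":[[4.55,3.36,0],[4.55,3.36,0],[4.55,3.36,0],[4.55,3.36,0],[4.55,3.36,0],[4.55,3.36,0],[4.55,3.36,0],[4.55,3.36,0],[4.55,3.36,0],[4.55,3.36,0]],"jaw":[1,1,1,1,1,1,1,1,1,1]}'
cat > w.py <<'E'
from h import *
from scipy.spatial.transform import Rotation as R
import time
s=get_state();im,d,k=shot('wrist');W=cloud(d,k);M=R.from_rotvec(s['eef_rot']).as_matrix()
print('tcp',np.round(s['tcp_pos'],4),'toolz',M[:,2].round(3),'y dir deg',np.degrees(np.arctan2(M[1,1],M[0,1])).round(2),'open',s['opening'],'f',np.round(s['contact_force'],1),s['gripper_force'],'t',s['clock'],'q',np.round(s['q'],2))
np.savez('wrist.npz',im=im,W=W)
def rect(n,m):
    P=W[m]
    if len(P)<20: return
    c,sz,a=cv2.minAreaRect((P[:,:2]*1000).astype(np.float32)); B=cv2.boxPoints((c,sz,a))
    e=max([B[1]-B[0],B[2]-B[1]],key=np.linalg.norm); print(n,len(P),np.round(c,1),np.round(sz,1),'long deg',round(np.degrees(np.arctan2(e[1],e[0])),1))
E
python3 - <<'E'
from w import *
near=np.hypot(W[...,0]-.612,W[...,1]+.243)<.08
rect('head',near&(W[...,2]>.02)&(W[...,2]<.1)); rect('handle',near&(W[...,2]>.075)&(W[...,2]<.1))
E
```

```text
clock: 2.35
tcp_pos: [0.6134, -0.2418, 0.2314]
eef_rot: [2.753, 1.513, 0.0]
contact_force: [0.9, -0.6, 0.1]
opening: 1.004
gripper_force: 0.0
tcp [ 0.6134 -0.2418  0.2314] toolz [ 0. -0. -1.] y dir deg -32.41 open 1.0038356069978633 f [ 0.9 -0.6  0.1] 0.0 t 2.35 q [-0.43  0.26  1.05 -0.    1.84  0.14]
head 2882 [ 612.7 -242. ] [114.9  36. ] long deg 57.3
handle 1307 [ 613.1 -241.9] [62.9 21.3] long deg 57.2
```

```bash
python3 -m pendant '{"twist":[[0,0,0],[0,0,0],[0,0,0],[0,0,0],[0,0,0],[0,0,0],[0,0,0],[0,0,0],[0,0,0],[0,0,0]],"slide":[[0,0,-5],[0,0,-5],[0,0,-5],[0,0,-3.6],[0,0,0],[0,0,0],[0,0,0],[0,0,0],[0,0,0],[0,0,0]],"jaw":[1,1,1,1,0,0,0,0,0,0]}'
```

```text
clock: 3.65
tcp_pos: [0.6132, -0.2436, 0.0479]
eef_rot: [2.752, 1.508, 0.004]
contact_force: [-1.0, -0.5, 6.4]
opening: 0.251
gripper_force: 64.9
```

```bash
python3 -m pendant '{"twist":[[0,0,0],[0,0,0],[0,0,0.053],[0,0,0.053],[0,0,0.053],[0,0,0.053],[0,0,0.053],[0,0,0.053],[0,0,0.053],[0,0,0.053]],"slide":[[0,0,4],[0,0,5],[-1.5,5,1.5],[-1.5,5,1.5],[-1.5,5,0.5],[-1.5,5,0],[-1.5,5,0],[-1.5,5,0],[-1.5,5,0],[-1.5,4.8,0]],"jaw":[0,0,0,0,0,0,0,0,0,0]}'
python3 - <<'E'
from w import *
import json
z=W[...,2]; np.set_printoptions(suppress=True)
print('z hist',np.histogram(z[np.isfinite(z)],bins=[-.01,.01,.03,.054,.066,.07,.09,.11,.14,.2])[0])
m=(z>.054)&(z<.082); rect('plateupper',m)
w=np.hypot(W[...,0]-.49,W[...,1]-.155)<.1
for lo,hi in((.11,.15),(.15,.165),(.1,.2)): rect(('scr',lo),w&(z>lo)&(z<hi))
im=z_=np.load('wrist.npz')['im']; cv2.imwrite('pics/w1.png',im[...,::-1])
E
```

```text
clock: 4.9
tcp_pos: [0.4911, 0.1564, 0.1702]
eef_rot: [-2.374, -2.058, 0.0]
contact_force: [0.3, 0.3, -2.8]
opening: 0.251
gripper_force: 63.6
tcp [0.4911 0.1564 0.1702] toolz [-0.  0. -1.] y dir deg -8.15 open 0.25109941865099566 f [ 0.3  0.3 -2.8] 63.644843101501465 t 4.9 q [ 0.24 -0.14  1.57  0.    1.72  0.38]
z hist [101288   4279  12361  18292    540   7439      0     58   6207]
plateupper 26271 [551.9 142.9] [152.2 188.3] long deg -8.1
('scr', 0.11) 219 [495.5 185.5] [57.9 36.1] long deg 82.0
('scr', 0.15) 3982 [495.4 185. ] [58.3 35.9] long deg 81.9
('scr', 0.1) 6265 [495.6 185.2] [58.6 48.7] long deg 82.1
```

View pics/w1.png

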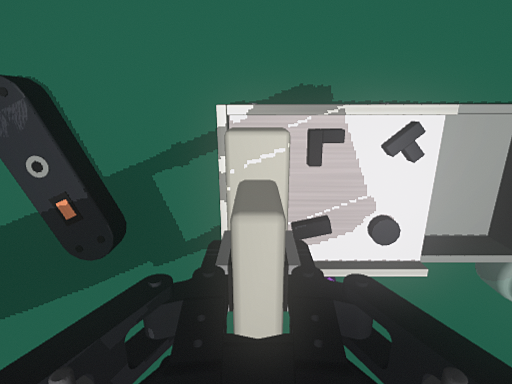

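The wrist view agrees with the earlier fit: the plate measures 152x188 mm, and the scraper sits at plate x = +66 mm, y = 5 mm towards the L-chip side. It is clear of the back fence and of the bar at (310,228).

```bash
python3 -m pendant '{"twist":[[0,0,0],[0,0,0],[0,0,0],[0,0,0],[0,0,0],[0,0,0],[0,0,0],[0,0,0],[0,0,0],[0,0,0]],"slide":[[0,0,-2],[0,0,-2],[0,0,-1.2],[0,0,-0.8],[0,0,0],[0.99,-0.14,0],[1.49,-0.21,0],[1.49,-0.21,0],[1.49,-0.21,0],[1.49,-0.21,0]],"jaw":[0,0,0,0,0,0,0,0,0,0]}'
```

```text
clock: 6.2
tcp_pos: [0.5627, 0.1449, 0.1101]
eef_rot: [-2.376, -2.056, 0.0]
contact_force: [0.4, -0.2, -2.5]
opening: 0.252
gripper_force: 63.7
```

```bash
python3 -m pendant '{"twist":[[0,0,0],[0,0,0],[0,0,0],[0,0,0],[0,0,0],[0,0,0],[0,0,0],[0,0,0],[0,0,0],[0,0,0]],"slide":[[1.49,-0.21,0],[1.49,-0.21,0],[1.49,-0.21,0],[1.49,-0.21,0],[1.49,-0.21,0],[1.49,-0.21,0],[0.5,-0.07,0],[0,0,0],[0,0,0],[0,0,0]],"jaw":[0,0,0,0,0,0,0,0,0,0]}'
python3 - <<'E'
from w import *
a=np.load('wrist.npz')['im'][...,::-1]
t,d,k=shot('top'); t=cv2.resize(t[80:235,100:230,::-1],(322,384))
cv2.imwrite('pics/p2.png',cv2.resize(np.hstack([a,t]),(800,368)))
E
```

```text
clock: 7.45
tcp_pos: [0.6557, 0.1319, 0.1105]
eef_rot: [2.375, 2.056, 0.0]
contact_force: [-0.5, -1.0, -2.5]
opening: 0.247
gripper_force: 63.6
tcp [0.6557 0.1319 0.1105] toolz [ 0.  0. -1.] y dir deg -8.24 open 0.24670282558019627 f [-0.5 -1.  -2.5] 63.61369013786316 t 7.45 q [0.15 0.28 1.23 0.   1.63 0.29]
```

View pics/p2.png

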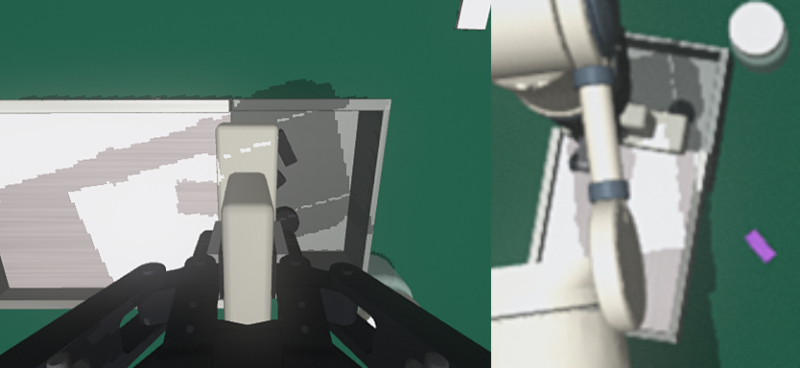

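```bash
python3 -m pendant '{"twist":[[0,0,0],[0,0,0],[0,0,0],[0,0,0],[0,0,0],[0,0,0],[0,0,0],[0,0,0],[0,0,0],[0,0,0]],"slide":[[0,0,3],[0,0,5],[-4,0.5,2],[-5,0.7,0],[-5,0.7,0],[-5,0.7,0],[-3,0.4,0],[0,0,0],[0,0,0],[0,0,0]],"jaw":[0,0,0,0,0,0,0,0,0,0]}'
python3 - <<'E'
from w import *
z=W[...,2]; C=np.array([.5559,.1423]);u=np.array([.990,-.141]);v=np.array([.141,.990])
p=W[...,:2]-C; px=-(p@u);py=-(p@v)
im=np.load('wrist.npz')['im']
t,d,k=shot('top'); Wt=cloud(d,k); q=Wt[...,:2]-C; 
def comps(im,W):
    p=W[...,:2]-C; px=-(p@u);py=-(p@v);z=W[...,2]
    m=((px>-198)&(px<100)&(abs(py)<67)&(im.max(-1)<75)&(z<.08)).astype(np.uint8)
    n,l,s,c=cv2.connectedComponentsWithStats(m)
    for i in range(1,n):
        if s[i,4]>30: g=l==i; print(s[i,4],c[i].round(),'plate xy',np.round([px[g].min(),px[g].max(),py[g].min(),py[g].max()]),'z',np.round(np.median(z[g]),3))
print('wrist');comps(im,W);print('top');comps(t,Wt)
cv2.imwrite('pics/p3.png',cv2.resize(np.hstack([im[...,::-1],cv2.resize(t[80:235,100:230,::-1],(322,384))]),(800,368)))
E
```

```text
clock: 8.8
tcp_pos: [0.4366, 0.1616, 0.2101]
eef_rot: [-2.376, -2.055, 0.001]
contact_force: [0.2, 0.1, -2.9]
opening: 0.247
gripper_force: 63.6
tcp [0.4366 0.1616 0.2101] toolz [-0. -0. -1.] y dir deg -8.29 open 0.24651166037867703 f [ 0.2  0.1 -2.9] 63.596659898757935 t 8.8 q [ 0.28 -0.28  1.61 -0.    1.8   0.43]
wrist
22796 [114. 197.] plate xy [ 0.  0. -0.  0.] z 0.001
63 [480.  99.] plate xy [-0. -0. -0. -0.] z 0.001
220 [480. 137.] plate xy [-0. -0. -0. -0.] z 0.017
72 [113. 157.] plate xy [ 0.  0. -0. -0.] z 0.036
49 [466. 188.] plate xy [-0. -0.  0.  0.] z 0.015
600 [492. 227.] plate xy [-0. -0.  0.  0.] z 0.032
72 [286. 326.] plate xy [0. 0. 0. 0.] z 0.014
top
472 [ 11. 139.] plate xy [-0.  0. -0. -0.] z 0.0
50 [385. 101.] plate xy [-0. -0.  1.  1.] z -0.0
353 [153. 107.] plate xy [-0. -0. -0.  0.] z 0.027
207 [194. 143.] plate xy [-0.  0.  0.  0.] z 0.036
420 [396. 154.] plate xy [-0. -0.  1.  1.] z 0.006
67 [407. 149.] plate xy [-0. -0.  1.  1.] z 0.043
1078 [457. 192.] plate xy [-0.  0.  1.  1.] z 0.033
1939 [497. 201.] plate xy [-0.  0.  1.  1.] z 0.032
44 [418. 166.] plate xy [-0. -0.  1.  1.] z 0.008
650 [473. 196.] plate xy [-0. -0.  1.  1.] z 0.033
38 [181. 214.] plate xy [0. 0. 0. 0.] z 0.049
565 [370. 243.] plate xy [0. 0. 0. 1.] z 0.023
5786 [170. 310.] plate xy [ 0.  0. -0.  0.] z 0.0
44 [244. 248.] plate xy [0. 0. 0. 0.] z 0.025
40 [262. 250.] plate xy [0. 0. 0. 0.] z 0.023
265 [ 98. 302.] plate xy [ 0.  0. -0. -0.] z 0.034
1322 [467. 344.] plate xy [0. 0. 1. 1.] z 0.036
```

View pics/p3.png

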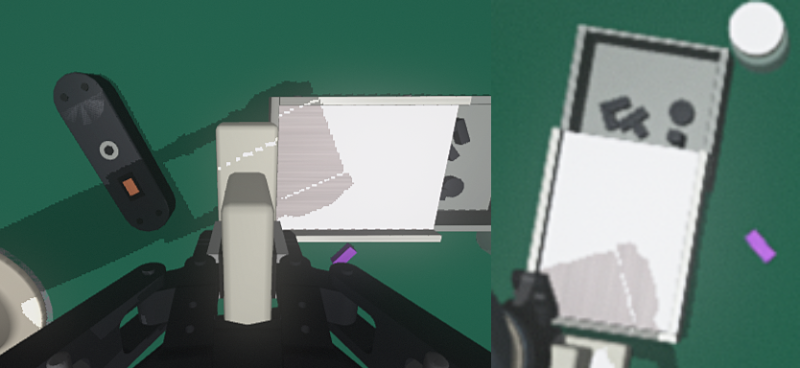

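The plate is bare, and all four offcuts lie in the tray in the right panel: L at (612,112), T at (635,122), disc at (682,112) and bar at (677,138). Now I'll carry the scraper to the set-down spot at about (0.404, -0.235).

```bash
python3 -m pendant '{"twist":[[0,0,0],[0,0,0],[0,0,0],[0,0,0],[0,0,0],[0,0,0],[0,0,0],[0,0,0],[0,0,0],[0,0,0]],"slide":[[-0.3,-4,0],[-0.3,-4.5,0],[-0.3,-4.5,0],[-0.4,-4.5,0],[-0.4,-4.5,0],[-0.4,-4.5,0],[-0.4,-4.5,0],[-0.4,-4.5,0],[-0.4,-4.2,0],[0,0,0]],"jaw":[0,0,0,0,0,0,0,0,0,0]}'
python3 - <<'E'
from w import *
z=W[...,2]
near=(abs(W[...,0]-.404)<.16)
rect('housing',near&(z>.012)&(z<.04)&(W[...,1]>-.16)&(W[...,1]<-.04)); rect('tray',near&(z>.012)&(z<.04)&(W[...,1]<-.3)&(W[...,1]>-.46))
E
```

```text
clock: 10.15
tcp_pos: [0.4023, -0.2378, 0.2094]
eef_rot: [-2.379, -2.05, 0.002]
contact_force: [-0.7, 0.7, -2.5]
opening: 0.247
gripper_force: 63.8
tcp [ 0.4023 -0.2378  0.2094] toolz [-0.002  0.    -1.   ] y dir deg -8.51 open 0.24681052683430593 f [-0.7  0.7 -2.5] 63.817033767700195 t 10.15 q [-0.61 -0.27  1.61 -0.    1.8  -0.46]
housing 6902 [398.3 -92.2] [148.3  44.5] long deg 1.3
tray 482 [ 466.1 -357.2] [32.7 77.7] long deg -61.2
```

```bash
python3 -m pendant '{"twist":[[0,0,0],[0,0,0],[0,0,0],[0,0,0],[0,0,0],[0,0,0],[0,0,0],[0,0,0],[0,0,0],[0,0,0]],"slide":[[0,0,-4],[0,0,-4],[0,0,-4],[0,0,-2],[0,0,-1],[0,0,-0.5],[0,0,-0.2],[0,0,0],[0,0,0],[0,0,0]],"jaw":[0,0,0,0,0,0,0,0,0,0]}'
```

```text
clock: 11.45
tcp_pos: [0.4031, -0.2354, 0.0537]
eef_rot: [2.375, 2.055, 0.0]
contact_force: [0.1, -1.2, -4.1]
opening: 0.247
gripper_force: 63.6
```

```bash
python3 -m pendant '{"twist":[[0,0,0],[0,0,0],[0,0,0],[0,0,0],[0,0,0],[0,0,0],[0,0,0],[0,0,0],[0,0,0],[0,0,0]],"slide":[[0,0,-0.2],[0,0,-0.2],[0,0,-0.1],[0,0,-0.1],[0,0,0],[0,0,0],[0,0,0],[0,0,0],[0,0,0],[0,0,0]],"jaw":[0,0,0,0,0,0,0,0,0,0]}'
```

```text
clock: 12.7
tcp_pos: [0.4029, -0.2352, 0.0479]
eef_rot: [2.375, 2.056, -0.0]
contact_force: [-4.7, 1.3, 5.5]
opening: 0.249
gripper_force: 64.6
```

Force turned positive (contact with the bench). Release.

```bash
python3 -m pendant '{"twist":[[0,0,0],[0,0,0],[0,0,0],[0,0,0],[0,0,0],[0,0,0],[0,0,0],[0,0,0],[0,0,0],[0,0,0]],"slide":[[0,0,0],[0,0,0],[0,0,0],[0,0,0],[0,0,0],[0,0,0],[0,0,0],[0,0,1],[0,0,3],[0,0,4]],"jaw":[0.4,0.6,0.8,1,1,1,1,1,1,1]}' && python3 -m pendant '{"twist":[[0,0,0],[0,0,0],[0,0,0],[0,0,0],[0,0,0],[0,0,0],[0,0,0],[0,0,0],[0,0,0],[0,0,0]],"slide":[[0,0,5],[0,0,5],[0,0,4],[0,0,0],[0,0,0],[0,0,0],[0,0,0],[0,0,0],[0,0,0],[0,0,0]],"jaw":[1,1,1,1,1,1,1,1,1,1]}'
python3 - <<'E'
from w import *
z=W[...,2]; near=np.hypot(W[...,0]-.403,W[...,1]+.235)<.09
rect('scr',near&(z>.015)&(z<.1)); rect('handle',near&(z>.07)&(z<.1)); print(np.percentile(z[near&(z>.07)&(z<.1)],[5,50,95]))
t,d,k=shot('top'); cv2.imwrite('pics/end.png',cv2.resize(t[...,::-1],(800,600)))
E
```

```text
clock: 13.95
tcp_pos: [0.4024, -0.2349, 0.1279]
eef_rot: [-2.374, -2.055, 0.001]
contact_force: [0.8, -0.1, -0.6]
opening: 1.0
gripper_force: 0.0
clock: 15.2
tcp_pos: [0.4029, -0.2352, 0.2672]
eef_rot: [-2.375, -2.056, 0.0]
contact_force: [-0.1, -0.3, 0.2]
opening: 1.002
gripper_force: 0.0
tcp [ 0.4029 -0.2352  0.2672] toolz [-0.  0. -1.] y dir deg -8.25 open 1.002100659988944 f [-0.1 -0.3  0.2] 0.0 t 15.2 q [-0.6  -0.26  1.49  0.    1.9  -0.46]
scr 2411 [ 403.3 -234.3] [114.8  36. ] long deg 81.8
handle 1089 [ 403.4 -235. ] [64.3 21.6] long deg 81.5
[0.08279903 0.08618471 0.08755173]
```

View pics/end.png

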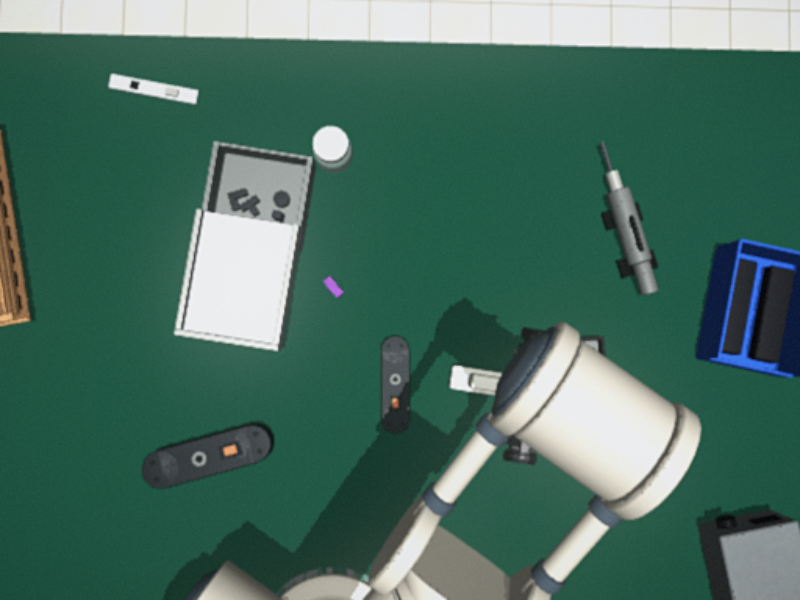

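The scraper stands at (0.403, -0.235), with its handle top at 86 mm. The chips are in the tray at about (237-282, 197-215), and everything else is where it was.

```bash
python3 -c "
from workcell import bot; print(bot.job_done())"
```

```text
the job is handed in; nothing more can be done
None
```

The job is handed in (no verdict came back): all four offcuts were wiped into the catch tray, and the scraper stands upright on the bench midway between the housing and the screw tray.

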